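Brace the empty bottle in the rack's holder and unscrew its tight cap

ROBOT

A 6-joint arm with a two-finger parallel gripper is mounted at the origin on the work surface. World frame = base frame: x ahead of the robot, y to its left, z up, the work surface at z = 0. Lengths are in m, angles in rad, forces in N, time in s.
With the tool pointing down it reaches from about 0.3 to 0.875 m from the base axis. Payload 6.4 kg.
Tool frame: the origin (TCP) lies midway between the tips of the shut fingers; the grasp point (between the pads) lies 19 mm behind it; z points along the fingers, y is the direction in which the jaws open and shut (so a half turn about z gives the same grasp; the last joint's range is limited). The gripper opens to 88 mm and grips with 3 to 60 N. Pads are 18 mm wide; open, the fingers measure 123 mm over their backs; the gripper's body (75 mm by 187 mm) begins 45 mm behind the grasp point.
Start: joints at [1.001, 0.181, 1.607, -0, 1.354, -0.206], TCP at [0.205, 0.537, 0.239] pointing down, gripper open.
Joint ranges: [-2.99, 2.99], [-0.89, 2.07], [0.3, 2.58], [-1.14, 4.28], [0, 2.63], [-3.12, 3.12]. Speed limits (rad/s): [2.57, 2.57, 3.01, 3.14, 3.14, 3.14].

INTERFACE

Orientations are given as a rotation vector (axis times angle).
In Python, from workcell import env, vision gives the robot as it stands. The module is installed in compiled form; this text tells all that it offers.
- The arm moves only by the shell command python3 -m pendant 'ROWS' [FORCE]. ROWS is a JSON object of lists of equal length, an entry for each row: "turn": the turn, a rotation vector about the tool's x, y, z in degrees, a list of three; "xyz": the shift along the tool's x, y, z in mm, a list of three; "fingers": the finger opening in mm, from 0 to 88.1. In form: {"turn": [[wx, wy, wz], ...], "xyz": [[dx, dy, dz], ...], "fingers": [fingers, ...]}. A call has 1 to 12 rows; each row shifts and turns the pose as measured when the row begins, along the tool's axes as they then stand; what a row does not reach is not made up. A row lasts 1/10 s, in which the tool goes at most 50 mm and 8.59 degrees, less where a joint would pass 70% of its speed; a pose out of reach is approached as far as the arm can. A call is refused whole if a number of a shift passes 50 or a number of a turn 8.59, either way. A call with a gripper value outside its range is refused whole. The fingers move at their own pace and stop on an object; FORCE is the grip in N (left out, the last holds). Time passes only in rows, so rows that do not move let the fingers close. It gives the time, the measured TCP pose, the force and the opening at its end, in the units of the state.
- env.get_state(): the state, without advancing time (a new reading comes with each control period).
- vision.snapshot(name): name is "side" or "top" or "wrist"; returns a dict with "pixels" (420x560x3 uint8, red, green, blue), "fx", "fy", "cx", "cy" (pixels), "rvec" (rotation vector, rad) and "tvec" (3), from world to camera coordinates, as OpenCV has them. Camera axes: x right, y down, z forward; pixel columns grow to the right and rows downward; lengths in m; the calibration is good to about 2 mm. A picture is of the moment at which its call begins. There is no depth.
- env.sign_off(): hands the job in, once; it reports no verdict.
The state is a dict: "clock": time; "qpos": joint angles; "dq": joint speeds; "joint_torque": joint torques, N m; "tcp_pos": TCP position; "eef_rot": TCP orientation; "wrist_force": force on the tool from outside, world axes, zero at the start; "moment": the same for the moment, N m; "opening": finger opening in m.
Only numpy, scipy, OpenCV 4.12 (cv2) and the standard library are available. Lean on these libraries where they do the work, as an engineer would, in place of code of your own. Each camera call takes 0.05 s, during which the arm holds its last target.

TASK

The cap of the empty square bottle is too tight to undo with the bottle loose on the ledge, so stand the bottle, cap still on, fully down in the square holder on the near (robot) side of the grey dish rack, which keeps it from turning. Then unscrew the cap anticlockwise until its thread lets go and lift it just clear. Finish while still holding the cap in the gripper, level and straight over the open mouth with a gap of about 15 mm, the bottle left fully down in the holder and the other things on the ledge undisturbed.

Things in the scene. Friction and masses are not known exactly. Their poses are not given: they have to be found in the camera images.
- bottle: Loose empty clear plastic bottle with a green band, about 110 g: square body 54 x 54 x 88 mm high, low shoulder up to 98 mm, then a round neck 27 mm across ending at 124 mm. Origin at the centre of its underside, z up, x and y square to its faces. Starts upright on the ledge, yaw within 0.7 rad. Its four sides are alike: any may face front in the holder. It can be carried by its tight cap.
- cap: Loose red round cap, about 30 g, 46 mm outside diameter, 24 mm high, white pointer line on top along its +x. Origin at the centre of its lower rim, z up. Starts screwed tight on the bottle, rim 107 mm and top 131 mm above the bottle's underside, its x along the bottle's x. Its skirt may be gripped in any direction, fingertips at most 7 mm below the rim (the shoulder lies 9 mm below it).
- cap_lug (a point): One of two thread lugs inside the cap's skirt, 16.5 mm from its axis along +x, 3 mm above its rim, under a ridge on the neck. The tight cap takes 0.2 to 0.4 N m; turned anticlockwise seen from above (+yaw relative to the bottle) it rises about 3 mm and lets go after about 1.1 rad; from 1.2 to 2.6 rad it lifts straight off (allow for the bottle turning a little in the holder). Until then pulling lifts the bottle too.
- bottle_mouth (a point): Centre of the bottle's open mouth at the top of the black seal ring, 130.5 mm above the bottle's underside once the cap is off; moves with the bottle, axes as the bottle's.
- holder_floor (a point): Centre of the inner floor of the square bottle holder, a fixed grey pocket on the robot's side of the dish rack; 4 mm above the ledge, z up, x and y square to its walls (x away from the robot at yaw 0). Inside 60 x 60 mm (3 mm play each side of the bottle), straight walls to 56 mm above the ledge, then lips flaring 6 mm outward, top at 67 mm. In it the bottle can turn at most about 7 degrees.
- rack: Fixed grey dish rack, 220 mm deep (x), 420 mm wide (y), rails 90 mm high; origin at the centre of its underside. Three upright plates up to 180 mm high and, at its -y end, a cutlery basket with two forks up to about 240 mm high. The bottle holder's centre lies at x -152 mm, y +160 mm.
- jug: Bystander: white ceramic jug, 135 mm high, 96 mm across plus a handle on its +y side; origin under its centre. Leave alone.
- bowl: Bystander: small green glass bowl, 116 mm across, 55 mm high; origin under its centre. Leave alone.
- tumbler: Bystander: clear glass tumbler, 72 mm across, 95 mm high; origin under its centre. Leave alone.
- soap: Bystander: green soap dispenser with a white pump, 64 mm across, 181 mm high; origin under its centre. Leave alone.
- brush: Bystander: dish brush lying on the ledge; origin under its middle. Leave alone.
- fork: Bystander: steel fork, about 195 mm long and 3 mm thick, lying flat on the ledge; origin under it, near its middle. Leave alone.

How it is judged:
By the outcome, as a careful person would: the job done as asked, in the order asked, and still so for the second after the job is handed in, while the arm keeps its last pose, push and grip.
It also fails if it takes over 45 s, if anything falls off the work surface, if the arm or the gripper's body presses on something with over 40 N, if the wrist force passes 120 N, or if a joint passes its speed limit or range.

## Working session

There is one attempt and no reset: what is moved stays moved. The work goes in short steps, Python scripts to look and compute and a shell command to move; the robot and the scene stay as the last step left them, time stands still between calls to the robot, and variables do not carry over. Pictures are saved under pics/ and viewed, and the job is handed in when it is done.

```bash
mkdir -p pics; cat > h.py <<'E'
import numpy as np, cv2
from workcell import env, vision
def snap(n,f):
    s=vision.snapshot(n); cv2.imwrite('pics/'+f,s['pixels'][:,:,::-1]); 
    np.savez('pics/'+f+'.npz',**s); return s
def cam(s):
    R=cv2.Rodrigues(np.array(s['rvec'],float))[0]; t=np.array(s['tvec'],float).reshape(3)
    return R,t
def ray(s,u,v,z):
    R,t=cam(s); d=R.T@np.array([(u-s['cx'])/s['fx'],(v-s['cy'])/s['fy'],1]); c=-R.T@t
    return c+d*(z-c[2])/d[2]
def proj(s,P):
    R,t=cam(s); p=R@np.array(P,float)+t; return np.array([s['fx']*p[0]/p[2]+s['cx'],s['fy']*p[1]/p[2]+s['cy']])
def load(f):
    return {k:v for k,v in np.load('pics/'+f+'.npz').items()}
E
python3 - <<'E'
from h import *
for n in ('side','top','wrist'):
    s=snap(n,n+'0.png'); R,t=cam(s); print(n,-R.T@t,R[2],s['fx'])
st=env.get_state(); print(st)
E
```

```text
side [0.13759507 0.81076721 1.15888366] [ 0.30153839 -0.59037454 -0.74868719] 455.7270018868464
top [ 0.27272476 -0.02529761  1.51696834] [ 0.20395987  0.02386665 -0.97868828] 473.7025013690146
wrist [0.13026273 0.56521377 0.38398297] [ 0.28737326 -0.11090257 -0.95137649] 326.25757630826917
{'clock': 0.15, 'qpos': array([ 1.00071560e+00,  1.81337531e-01,  1.60777366e+00, -6.29815663e-06,
        1.35383707e+00, -2.06287404e-01]), 'dq': array([-1.72427617e-03, -2.18274483e-03, -1.87516061e-03, -1.50389543e-03,
       -3.65666505e-05, -2.87925858e-03]), 'joint_torque': array([ 1.42364279e-03, -4.34231114e+01, -3.42171943e+01,  7.03112385e-02,
        3.56167043e-02, -1.17462987e-04]), 'tcp_pos': array([0.20434451, 0.53701504, 0.23803784]), 'eef_rot': array([-5.68205242e-01, -3.08926454e+00,  1.97428763e-03]), 'wrist_force': array([-0.2873354 ,  0.53134332, -0.39773932]), 'moment': array([-0.00132926,  0.01306364,  0.026444  ]), 'opening': 0.0883203077580477}
```

View pics/side0.png

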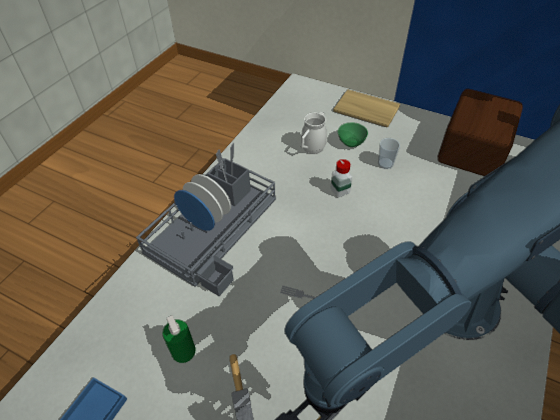

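View pics/top0.png

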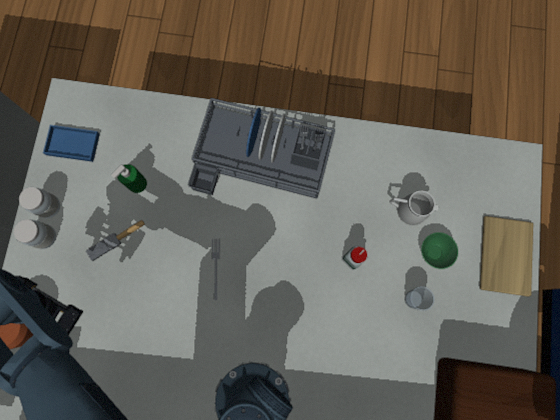

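View pics/wrist0.png

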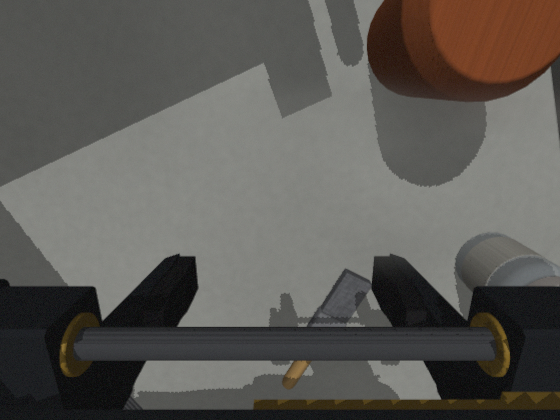

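The side view shows the bottle (red cap ~(343,166)) and the holder (~(215,275)). In the top view the cap is near (358,255) and the holder near (204,180). The wrist view shows neither. Next I'll zoom in on both.

```bash
python3 - <<'E'
from h import *
s=load('top0.png'); d=load('side0.png')
def crop(s,u,v,w=30,k=10): 
    return cv2.resize(s['pixels'][v-w:v+w,u-w:u+w,::-1],None,fx=k,fy=k,interpolation=cv2.INTER_CUBIC)
cv2.imwrite('pics/z1.png',np.hstack([crop(s,357,255,20,20)[:, :],crop(s,204,180,20,20)])[:, :][::2,::2])
cv2.imwrite('pics/z2.png',np.hstack([crop(d,343,175,25,8),crop(d,215,275,25,8)]))
for n,x in (('top',s),('side',d)):
    p=x['pixels'].astype(int); m=(p[...,0]>140)&(p[...,1]<70)&(p[...,2]<70)
    nn,l,st,c=cv2.connectedComponentsWithStats(m.astype(np.uint8))
    for i in range(1,nn):
        if st[i,4]>20: print(n,c[i],st[i])
E
```

```text
side [343.3375 163.7625] [337 160  13   8  80]
```

View pics/z1.png

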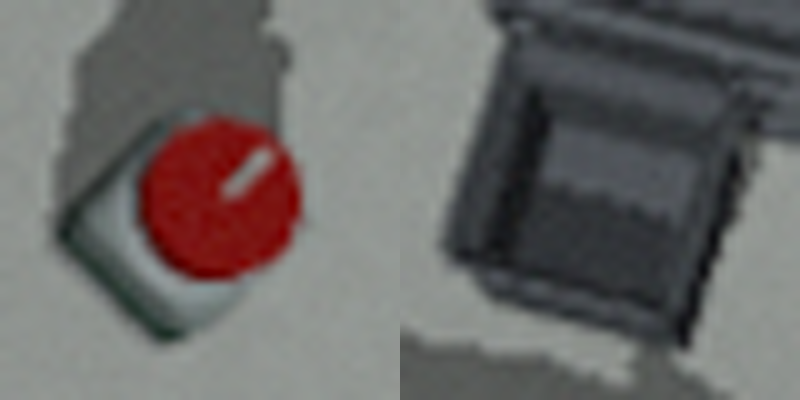

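View pics/z2.png

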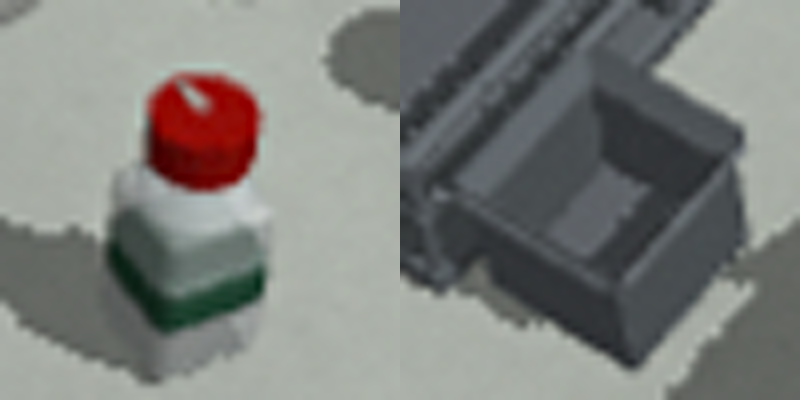

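```bash
python3 - <<'E'
from h import *
s=load('top0.png'); d=load('side0.png')
def crop(s,u0,v0,u1,v1,k): 
    return cv2.resize(s['pixels'][v0:v1,u0:u1,::-1],None,fx=k,fy=k,interpolation=cv2.INTER_CUBIC)
cv2.imwrite('pics/z3.png',crop(s,185,90,345,205,5))
c=ray(s,337+22.1-.5,235+19.9-.5,.131); print('cap top',c, 'side proj of it',proj(d,c))
a=ray(s,337+22.6-.5,235+19.7-.5,.131);b=ray(s,337+27-.5,235+15-.5,.131);print('yaw',np.arctan2(*(b-a)[1::-1]))
for uv in [(357.5-.5,0)]: pass
for q in [(445,250),(685,345),(755,100)]:
    print(ray(s,184+(q[0]-400)/10-.5,160+q[1]/10-.5,.067)) 
E
```

```text
cap top [ 0.4670624  -0.25042947  0.131     ] side proj of it [343.12740268 164.16904084]
yaw -0.6278962058011364
[0.61949314 0.2970587  0.067     ]
[0.59987199 0.21679315 0.067     ]
[0.68223124 0.20834622 0.067     ]
```

View pics/z3.png

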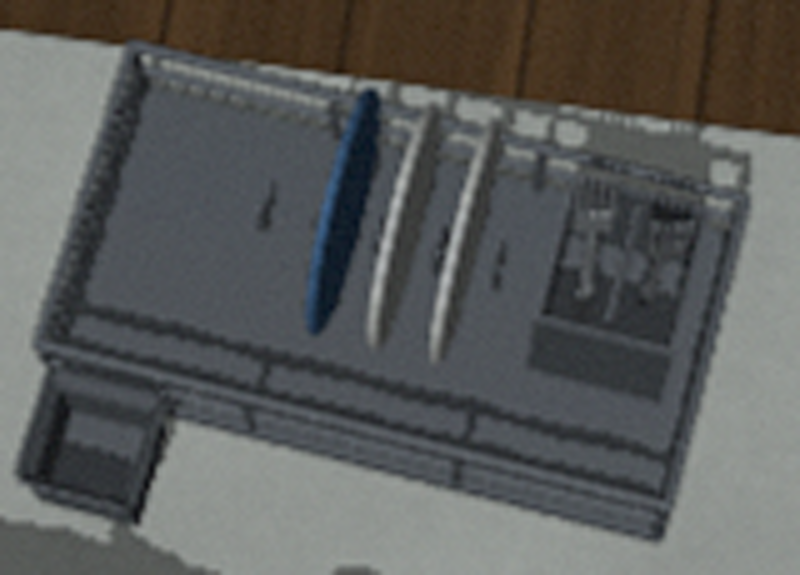

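```bash
cat >> h.py <<'E'
def rp(r,p):
    c,s=np.cos(r[2]),np.sin(r[2]); return np.array([r[0]+c*p[0]-s*p[1],r[1]+s*p[0]+c*p[1],p[2]])
def overlay(s,r,u0,v0,u1,v1,k,fn):
    im=cv2.resize(s['pixels'][v0:v1,u0:u1,::-1],None,fx=k,fy=k,interpolation=cv2.INTER_CUBIC)
    def poly(pts,col):
        q=np.array([(proj(s,rp(r,p))-[u0,v0]+.5)*k for p in pts]); cv2.polylines(im,[q.round().astype(int)],True,col,1)
    poly([(-.11,-.21,.09),(.11,-.21,.09),(.11,.21,.09),(-.11,.21,.09)],(0,255,0))
    for h,z,col in ((.030,.004,(0,0,255)),(.030,.056,(0,255,255)),(.036,.067,(255,255,0))):
        poly([(-.152+a*h,.16+b*h,z) for a,b in ((-1,-1),(1,-1),(1,1),(-1,1))],col)
    cv2.imwrite('pics/'+fn,im)
E
python3 - <<'E'
from h import *
from scipy.optimize import least_squares
s=load('top0.png'); d=load('side0.png')
obs=[((130,45),(.11,.21,.09)),((38,350),(-.11,.21,.09)),((665,497),(-.11,-.21,.09)),((748,195),(.11,-.21,.09))]
f=lambda r:np.concatenate([proj(s,rp(r,p))-[185+q[0]/5-.5,90+q[1]/5-.5] for q,p in obs])
o=least_squares(f,[.75,.1,-.1]); print(o.x,f(o.x).round(2)); r=o.x
np.save('rack.npy',r); print(rp(r,(-.152,.16,.004)))
overlay(s,r,185,155,245,200,12,'o1.png'); overlay(d,r,180,245,255,300,10,'o2.png')
E
```

```text
[ 0.78162303  0.08021783 -0.10600879] [-1.47 -1.81 -2.24  0.13  2.32  2.75  1.35 -1.51]
[0.64740597 0.25540282 0.004     ]
```

View pics/o1.png

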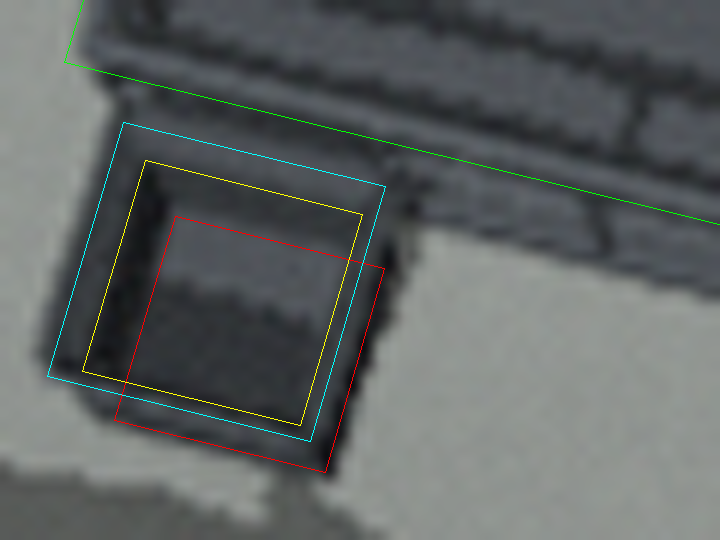

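View pics/o2.png

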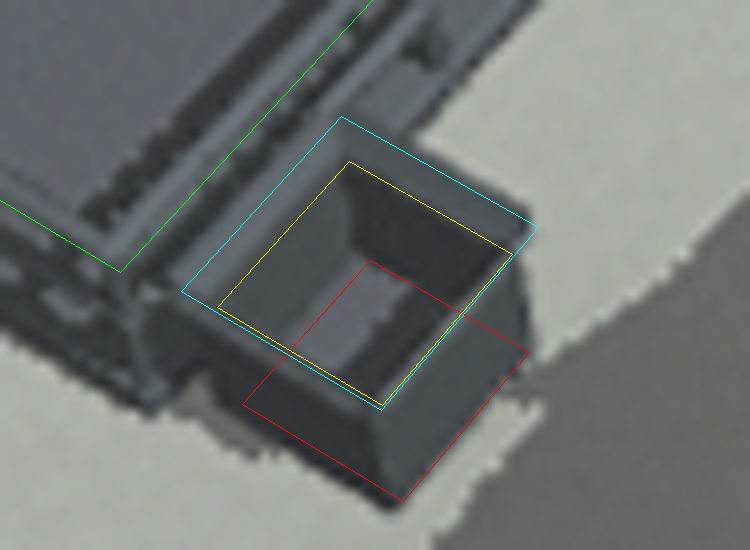

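```bash
python3 -m pendant '{"turn":[[0,0,0],[0,0,0],[0,0,0],[0,0,0],[0,0,0],[0,0,0],[0,0,0],[0,0,0],[0,0,0],[0,0,0],[0,0,0],[0,0,0]],"xyz":[[-20,-5,-30],[-40,-10,-30],[-45,-12,-20],[-45,-12,-5],[-45,-12,0],[-45,-12,0],[-45,-12,0],[-45,-12,0],[-40,-10,0],[-40,-10,0],[-30,-8,0],[0,0,0]],"fingers":[88,88,88,88,88,88,88,88,88,88,88,88]}'
python3 - <<'E'
from h import *
s=snap('wrist','w1.png'); R,t=cam(s); print(-R.T@t,R[2]); st=env.get_state(); print(st['tcp_pos'],st['eef_rot'],st['qpos'],st['clock'])
E
```

```text
clock: 1.35
tcp_pos: [0.5871, 0.2619, 0.3215]
eef_rot: [-0.56, -3.087, 0.011]
wrist_force: [-0.2, -0.2, -0.3]
opening: 0.0876
[0.51350601 0.29049216 0.46778124] [ 0.28406458 -0.11400631 -0.95200309]
[0.58574285 0.26311363 0.32148832] [-0.55869314 -3.08664631  0.01005347] [ 0.23961844  0.28214861  1.31948174 -0.00391606  1.54693117 -0.97294166] 1.4
```

View pics/w1.png

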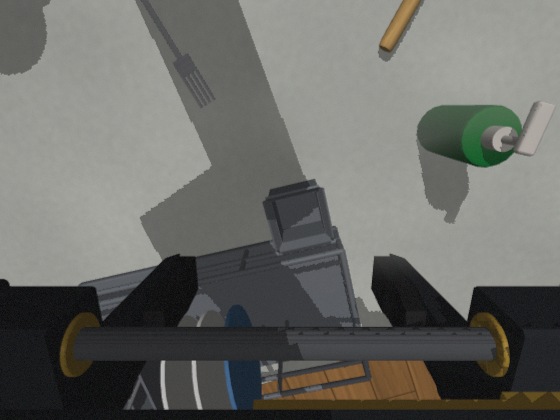

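```bash
python3 - <<'E'
from h import *
s=load('w1.png'); r=np.load('rack.npy'); overlay(s,r,255,170,345,260,8,'o3.png')
E
```

```text
(no output)
```

View pics/o3.png

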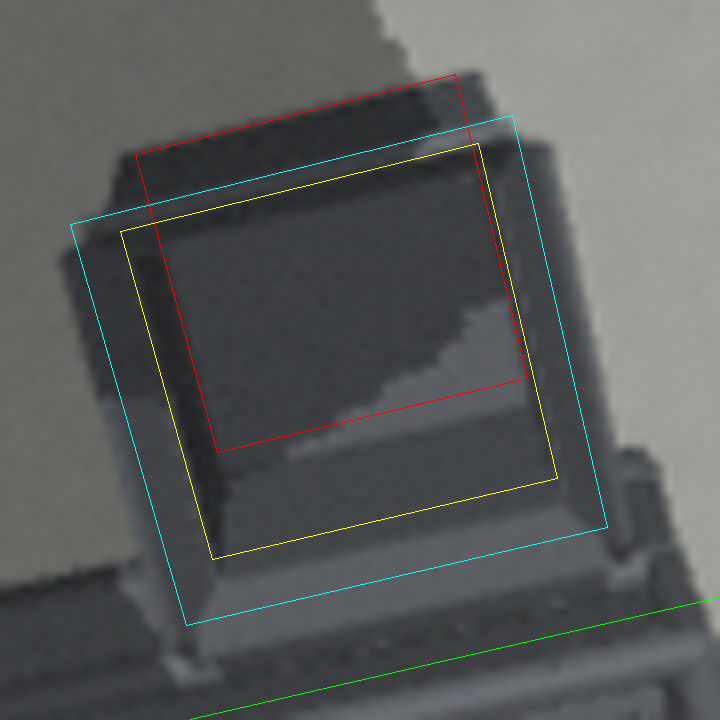

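```bash
python3 - <<'E'
from h import *
s=load('w1.png')
def P(q,z): 
    p=ray(s,255+q[0]/8-.5,170+q[1]/8-.5,z); print(q,z,(p*1000).round(1)); return p[:2]
ang=lambda a,b:np.arctan2(*(b-a)[::-1])
nl=P((62,250),.067);nr=P((552,140),.067);fr=P((622,548),.067);fl=P((180,655),.067)
print('w',np.linalg.norm(nl-nr),np.linalg.norm(nr-fr),np.linalg.norm(fr-fl),np.linalg.norm(fl-nl),'c',(nl+nr+fr+fl)/4, ang(nr,nl)-np.pi/2, ang(nr,fr),ang(nl,fl))
a=P((222,472),.004);b=P((525,402),.004);print('floor far edge',ang(b,a)-np.pi/2,np.linalg.norm(a-b),(a+b)/2)
a=P((220,577),.056);b=P((560,500),.056);print('wall top far',ang(b,a)-np.pi/2,np.linalg.norm(a-b),(a+b)/2)
E
```

```text
(62, 250) 0.067 [611.4 220.5  67. ]
(552, 140) 0.067 [621.5 299.6  67. ]
(622, 548) 0.067 [691.4 288.6  67. ]
(180, 655) 0.067 [684.2 213.   67. ]
w 0.0797169942148935 0.07079330795577443 0.07594702726110727 0.07317403812157204 c [0.652111  0.2554149] -3.268933641030306 -0.1567634520449208 -0.10376484700597567
(222, 472) 0.004 [678.2 221.8   4. ]
(525, 402) 0.004 [684.8 280.3   4. ]
floor far edge -3.2544459992023445 0.05882619970422947 [0.68147945 0.25106474]
(220, 577) 0.056 [677.6 222.5  56. ]
(560, 500) 0.056 [684.3 281.4  56. ]
wall top far -3.25566352507987 0.05930973120782254 [0.68094066 0.25191712]
```

```bash
cat >> h.py <<'E'
def Yof(rv):
    R=cv2.Rodrigues(np.array(rv,float))[0]; return np.arctan2(R[1,0],R[0,0])
def plan(target,dY,n,p=None,Y=None):
    """even rows: world shift split over n rows, yaw split over n; prints tool rows"""
    st=env.get_state(); p=np.array(st['tcp_pos']) if p is None else np.array(p); Y=Yof(st['eef_rot']) if Y is None else Y
    d=(np.array(target)-p)/n*1000
    for i in range(n):
        y=Y+dY*i/n
        print(i,np.round([d[0]*np.cos(y)+d[1]*np.sin(y),d[0]*np.sin(y)-d[1]*np.cos(y),-d[2]],1),'tz',round(-np.degrees(dY/n),2))
E
python3 - <<'E'
from h import *
plan((.467,-.2505,.26),-.75,13)
E
```

```text
0 [ -5.3 -40.2   4.7] tz 3.31
1 [ -7.6 -39.8   4.7] tz 3.31
2 [ -9.9 -39.3   4.7] tz 3.31
3 [-12.1 -38.7   4.7] tz 3.31
4 [-14.3 -37.9   4.7] tz 3.31
5 [-16.5 -37.    4.7] tz 3.31
6 [-18.6 -36.    4.7] tz 3.31
7 [-20.7 -34.9   4.7] tz 3.31
8 [-22.6 -33.6   4.7] tz 3.31
9 [-24.5 -32.3   4.7] tz 3.31
10 [-26.4 -30.8   4.7] tz 3.31
11 [-28.1 -29.2   4.7] tz 3.31
12 [-29.7 -27.6   4.7] tz 3.31
```

```bash
python3 -m pendant '{"turn":[[0,0,3.5],[0,0,3.5],[0,0,3.5],[0,0,3.5],[0,0,3.5],[0,0,3.5],[0,0,3.5],[0,0,3.5],[0,0,3.5],[0,0,3.5],[0,0,3.5],[0,0,3.5]],"xyz":[[-5,-40,5],[-8,-40,5],[-10,-39,5],[-12,-39,5],[-14,-38,5],[-17,-37,5],[-19,-36,5],[-21,-35,5],[-23,-34,5],[-25,-32,5],[-26,-31,5],[-28,-29,5]],"fingers":[88,88,88,88,88,88,88,88,88,88,88,88]}'
python3 - <<'E'
from h import *
s=snap('wrist','w2.png'); R,t=cam(s); print(-R.T@t,R[2]); st=env.get_state(); print(st['tcp_pos'],st['eef_rot'],Yof(st['eef_rot']),st['qpos'],st['clock']); print(proj(s,(.467,-.2505,.131)))
E
```

```text
clock: 2.6
tcp_pos: [0.455, -0.2054, 0.2607]
eef_rot: [-1.632, -2.679, 0.004]
wrist_force: [1.0, 0.8, -0.4]
opening: 0.088
[ 0.41962945 -0.13469686  0.40689012] [ 0.13678918 -0.27385068 -0.95199502]
[ 0.45333126 -0.21036432  0.25980945] [-1.6406694  -2.67331788  0.00994204] 2.040695228102644 [-0.66801271 -0.00432924  1.76347661 -0.00699448  1.38662261 -1.13661992] 2.65
[273.55334542 247.2861161 ]
```

View pics/w2.png

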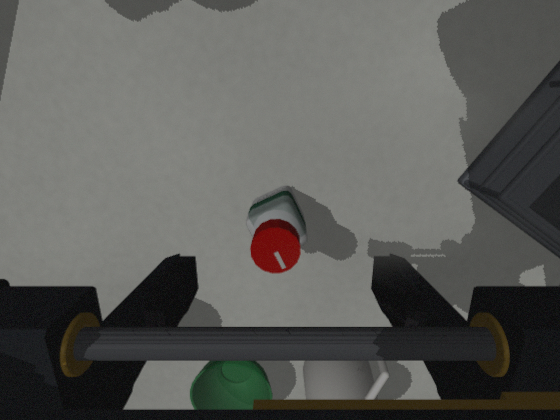

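```bash
python3 - <<'E'
from h import *
s=load('w2.png'); p=s['pixels'].astype(int)
m=((p[...,0]>90)&(p[...,1]<60)&(p[...,2]<60)).astype(np.uint8)
w=((p.min(2)>150)).astype(np.uint8)
v,u=np.nonzero(m); print(u.min(),u.max(),v.min(),v.max())
im=cv2.resize(s['pixels'][180:285,235:320,::-1],None,fx=7,fy=7,interpolation=cv2.INTER_CUBIC)
# model circles
for zc,col in ((.131,(255,255,0)),(.107,(0,255,0))):
    q=np.array([proj(s,(.467+.023*np.cos(a),-.2505+.023*np.sin(a),zc)) for a in np.linspace(0,6.28,60)])
    cv2.polylines(im,[((q-[235,180]+.5)*7).round().astype(int)],True,col,1)
cv2.imwrite('pics/o4.png',im)
E
```

```text
251 300 219 272
```

View pics/o4.png

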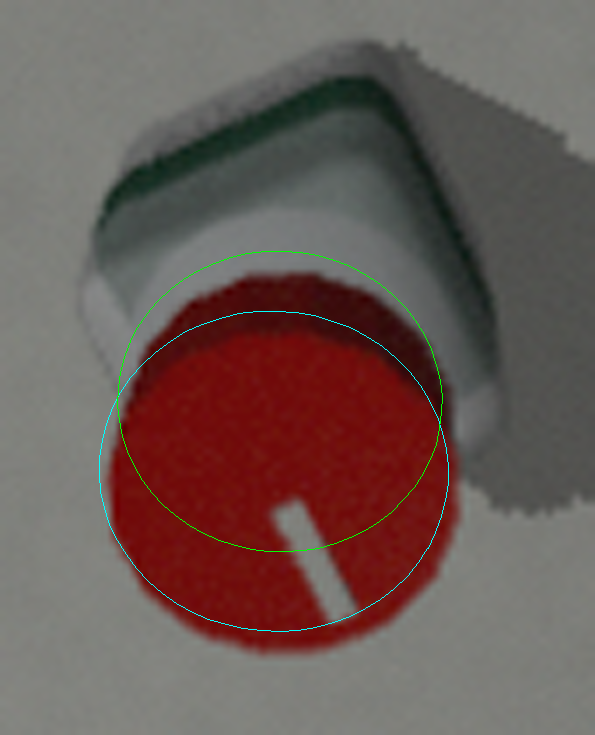

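```bash
python3 - <<'E'
from h import *
s=load('w2.png')
f=lambda q:ray(s,235+q[0]/7-.5,180+q[1]/7-.5,.131)
c=f((285,492)); print(c); a=f((288,507)); b=f((341,612)); print(np.arctan2(*(b-a)[1::-1]), np.arctan2(*(b-c)[1::-1]),np.linalg.norm(b-a))
t=load('top0.png'); print(proj(t,c), proj(load('side0.png'),c))
E
```

```text
[ 0.46949793 -0.25204013  0.131     ]
-0.6676270713401696 -0.6964581289798736 0.016956541171299827
[359.23332146 253.65912266] [342.62133133 163.64081947]
```

```bash
python3 - <<'E'
from h import *
s=load('w2.png')
f=lambda q,z:ray(s,235+q[0]/7-.5,180+q[1]/7-.5,z)
for A,B in (((130,175),(325,82)),((395,105),(488,300))):
    d=f(B,.05)-f(A,.05); print(np.arctan2(d[1],d[0])%(np.pi/2)-np.pi/2, np.linalg.norm(d))
c=np.array([.4690,-.2515]); st=env.get_state()
plan((c[0],c[1],.15),0.0,3)
plan((c[0],c[1],.102),0.0,4)
E
```

```text
-0.635775730131312 0.035549376802517706
-0.6557924451743199 0.03695987175984177
0 [-14.6  -1.6  36.6] tz -0.0
1 [-14.6  -1.6  36.6] tz -0.0
2 [-14.6  -1.6  36.6] tz -0.0
0 [-10.9  -1.2  39.5] tz -0.0
1 [-10.9  -1.2  39.5] tz -0.0
2 [-10.9  -1.2  39.5] tz -0.0
3 [-10.9  -1.2  39.5] tz -0.0
```

```bash
python3 -m pendant '{"turn":[[0,0,0],[0,0,0],[0,0,0],[0,0,0],[0,0,0]],"xyz":[[-15,-2,30],[-15,-2,30],[-15,-2,25],[0,0,10],[0,0,0]],"fingers":[88,88,88,88,88]}' 50
python3 - <<'E'
from h import *
st=env.get_state(); print(st['tcp_pos'],st['eef_rot'],Yof(st['eef_rot'])); plan((.469,-.2515,.104),0,1)
E
```

```text
clock: 3.15
tcp_pos: [0.4681, -0.251, 0.1635]
eef_rot: [-1.641, -2.676, 0.007]
wrist_force: [-1.1, 0.5, 0.1]
opening: 0.088
[ 0.46814855 -0.25099022  0.16354961] [-1.64087188 -2.67596185  0.00719366] 2.041470523937531
0 [-0.8  0.5 59.5] tz -0.0
```

```bash
python3 -m pendant '{"turn":[[0,0,0],[0,0,0],[0,0,0],[0,0,0]],"xyz":[[-1,0,25],[0,0,25],[0,0,9],[0,0,0]],"fingers":[88,88,88,88]}' 50
python3 - <<'E'
from h import *
st=env.get_state(); R=cv2.Rodrigues(st['eef_rot'])[0]; print(st['tcp_pos'],R[:,2],Yof(st['eef_rot'])); plan((.469,-.2515,.104),0,1)
s=snap('wrist','w3.png'); print(proj(s,(.469,-.2515,.131)))
E
```

```text
clock: 3.55
tcp_pos: [0.4713, -0.2487, 0.1086]
eef_rot: [1.633, 2.679, -0.007]
wrist_force: [-0.4, 0.5, 0.8]
opening: 0.0881
[ 0.47131653 -0.24874416  0.10860565] [ 8.59121583e-04 -5.92945769e-03 -9.99982052e-01] 2.0467050895086647
0 [-1.4 -3.3  4.6] tz -0.0
[275.62653033 299.09429293]
```

View pics/w3.png

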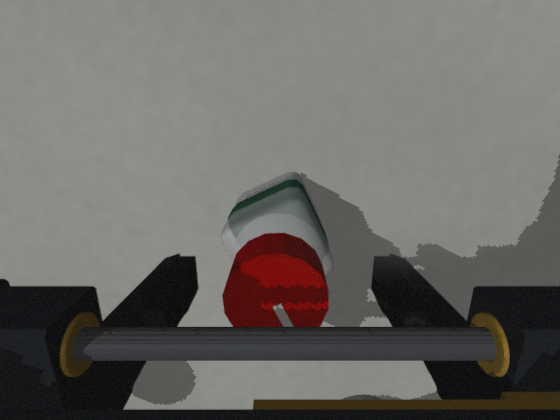

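```bash
python3 -m pendant '{"turn":[[0.3,0,0],[0,0,0]],"xyz":[[-1.5,-3.5,4.5],[0,0,0]],"fingers":[88,88]}' 50
python3 - <<'E'
from h import *
st=env.get_state(); R=cv2.Rodrigues(st['eef_rot'])[0]; print(st['tcp_pos'],R.round(4)); plan((.469,-.2515,.104),0,1)
E
```

```text
clock: 3.8
tcp_pos: [0.4705, -0.2526, 0.1074]
eef_rot: [1.631, 2.678, -0.016]
wrist_force: [-0.5, 0.5, 0.3]
opening: 0.088
[ 0.47051944 -0.25260422  0.10738204] [[-4.591e-01  8.884e-01 -3.000e-04]
 [ 8.883e-01  4.590e-01 -1.180e-02]
 [-1.040e-02 -5.700e-03 -9.999e-01]]
0 [ 1.7 -0.8  3.4] tz -0.0
```

```bash
cat >> h.py <<'E'
def stat(target=None,Yt=None):
    st=env.get_state(); R=cv2.Rodrigues(np.array(st['eef_rot']))[0]; z=R[:,2]; w=np.degrees(R.T@np.cross(z,[0,0,-1])); Y=np.arctan2(R[1,0],R[0,0])
    print('t',round(st['clock'],2),'tcp',np.round(st['tcp_pos'],4),'Y',round(Y,4),'tilt',np.round(z[:2],4),'lvl deg',w.round(2),'F',np.round(st['wrist_force'],1),'M',np.round(st['moment'],2),'op',round(st['opening'],4),'q6',st['qpos'][5].round(3))
    if Yt is not None: w[2]=-np.degrees(Yt-Y)
    if target is not None: print('  need xyz',np.round(R.T@(np.array(target)-st['tcp_pos'])*1000,1),'turn',w.round(2))
E
python3 -m pendant '{"turn":[[-0.3,0.6,0],[0,0,0]],"xyz":[[1,-1,3],[0,0,0]],"fingers":[88,88]}' 50
python3 -c "
from h import *
stat((.469,-.2515,.104))"
```

```text
clock: 4.0
tcp_pos: [0.4698, -0.2528, 0.1057]
eef_rot: [1.633, 2.682, 0.0]
wrist_force: [0.6, 0.2, 0.3]
opening: 0.0884
t 4.0 tcp [ 0.4698 -0.2528  0.1057] Y 2.0477 tilt [ 0.0015 -0.0008] lvl deg [ 0.06  0.08 -0.  ] F [0.6 0.2 0.3] M [-0.06  0.02 -0.02] op 0.0884 q6 -1.194
  need xyz [ 1.6 -0.1  1.7] turn [ 0.06  0.08 -0.  ]
```

```bash
python3 -m pendant '{"turn":[[0,0,0],[0,0,0],[0,0,0],[0,0,0],[0,0,0],[0,0,0]],"xyz":[[1,0,1.5],[0,0,0],[0,0,0],[0,0,0],[0,0,0],[0,0,0]],"fingers":[60,30,30,30,30,30]}' 50
python3 -c "
from h import *
stat((.469,-.2515,.104))"
```

```text
clock: 4.6
tcp_pos: [0.4694, -0.2524, 0.1045]
eef_rot: [1.634, 2.681, 0.0]
wrist_force: [-1.3, -0.3, 0.1]
opening: 0.0452
t 4.6 tcp [ 0.4694 -0.2524  0.1045] Y 2.047 tilt [ 0.0019 -0.0011] lvl deg [ 0.07  0.11 -0.  ] F [-1.3 -0.3  0.1] M [-0.05  0.06 -0.04] op 0.0452 q6 -1.193
  need xyz [0.9 0.1 0.5] turn [ 0.07  0.11 -0.  ]
```

```bash
python3 -m pendant '{"turn":[[0,0,0],[0,0,0],[0,0,0],[0,0,0],[0,0,0]],"xyz":[[0,0,-10],[0,0,-25],[0,0,-35],[0,0,-35],[0,0,-25]],"fingers":[30,30,30,30,30]}' 50
python3 - <<'E'
from h import *
stat()
snap('side','s4.png'); plan((.6515,.255,.235),.535,14)
E
```

```text
clock: 5.1
tcp_pos: [0.466, -0.2495, 0.2352]
eef_rot: [-1.63, -2.674, -0.004]
wrist_force: [0.2, -0.4, -2.1]
opening: 0.0454
t 5.1 tcp [ 0.466  -0.2495  0.2352] Y 2.047 tilt [-0.0076  0.0073] lvl deg [-0.2  -0.57 -0.  ] F [ 0.2 -0.4 -2.1] M [-0.08  0.03  0.03] op 0.0454 q6 -1.193
0 [26.1 28.2  0.3] tz -2.19
1 [25.  29.2  0.3] tz -2.19
2 [23.9 30.1  0.3] tz -2.19
3 [22.7 31.   0.3] tz -2.19
4 [21.5 31.9  0.3] tz -2.19
5 [20.3 32.7  0.3] tz -2.19
6 [19.  33.4  0.3] tz -2.19
7 [17.7 34.1  0.3] tz -2.19
8 [16.4 34.8  0.3] tz -2.19
9 [15.  35.4  0.3] tz -2.19
10 [13.7 35.9  0.3] tz -2.19
11 [12.3 36.4  0.3] tz -2.19
12 [10.9 36.9  0.3] tz -2.19
13 [ 9.5 37.3  0.3] tz -2.19
```

View pics/s4.png

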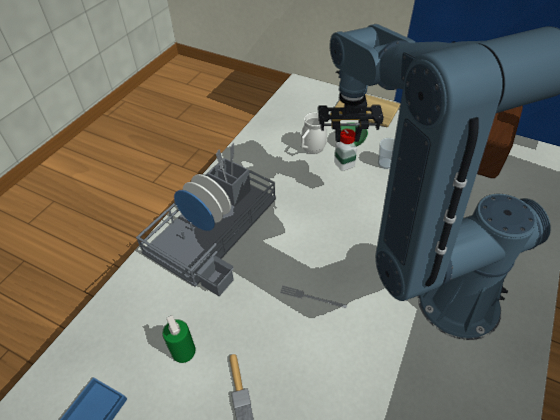

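The bottle hangs in the gripper near (345,150), clear of the ledge, and nothing else has moved. I'll carry it to the holder now.

```bash
python3 -m pendant '{"turn":[[0,0,-2.2],[0,0,-2.2],[0,0,-2.2],[0,0,-2.2],[0,0,-2.2],[0,0,-2.2],[0,0,-2.2],[0,0,-2.2],[0,0,-2.2],[0,0,-2.2],[0,0,-2.2],[0,0,-2.2]],"xyz":[[13,14,0],[25,29,0],[24,30,0],[23,31,0],[21,32,0],[20,33,0],[19,33,0],[18,34,0],[16,35,0],[15,35,0],[14,36,0],[12,36,0]],"fingers":[30,30,30,30,30,30,30,30,30,30,30,30]}' 50
python3 -c "
from h import *
stat((.6515,.255,.225),2.582)"
```

```text
clock: 6.35
tcp_pos: [0.6182, 0.1757, 0.2388]
eef_rot: [-0.964, -2.989, 0.004]
wrist_force: [0.6, -1.1, -1.9]
opening: 0.0453
t 6.35 tcp [0.6182 0.1757 0.2388] Y 2.5173 tilt [-0.0019 -0.0019] lvl deg [-0.15 -0.02 -0.  ] F [ 0.6 -1.1 -1.9] M [-0.02 -0.02  0.02] op 0.0453 q6 -0.853
  need xyz [19.3 83.9 13.6] turn [-0.15 -0.02 -3.71]
```

```bash
python3 -m pendant '{"turn":[[0,0,-1.9],[0,0,-1.8],[0,0,0],[0,0,0],[0,0,0]],"xyz":[[8,35,0],[7,30,4],[4,15,6],[0,0,0],[0,0,0]],"fingers":[30,30,30,30,30]}' 50
python3 - <<'E'
from h import *
stat((.6515,.255,.225),2.582)
for n in('wrist','side','top'): snap(n,n+'5.png')
E
```

```text
clock: 6.85
tcp_pos: [0.6464, 0.26, 0.2242]
eef_rot: [-0.854, -3.017, 0.007]
wrist_force: [0.7, 0.4, -2.1]
opening: 0.0451
t 6.85 tcp [0.6464 0.26   0.2242] Y 2.5899 tilt [-0.0068 -0.0027] lvl deg [-0.33 -0.25 -0.  ] F [ 0.7  0.4 -2.1] M [-0.01  0.02  0.03] op 0.0451 q6 -0.806
  need xyz [-7.  -1.6 -0.9] turn [-0.33 -0.25  0.45]
```

View pics/wrist5.png

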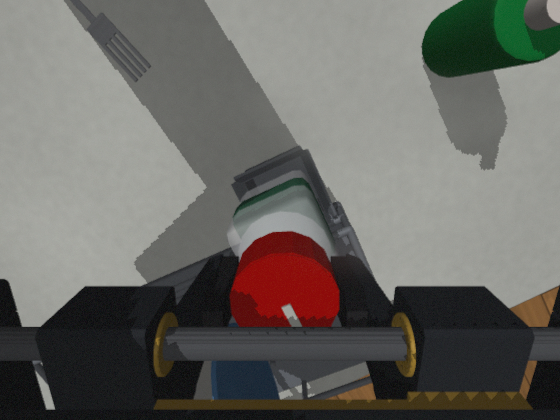

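View pics/side5.png

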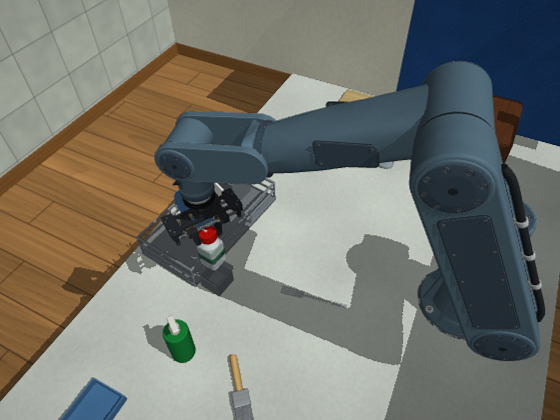

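```bash
python3 - <<'E'
from h import *
s=load('wrist5.png'); im=cv2.resize(s['pixels'][140:280,220:350,::-1],None,fx=5.5,fy=5.5,interpolation=cv2.INTER_CUBIC); cv2.imwrite('pics/z5.png',im[:600*1]); print(im.shape)
E
```

```text
(770, 715, 3)
```

View pics/z5.png

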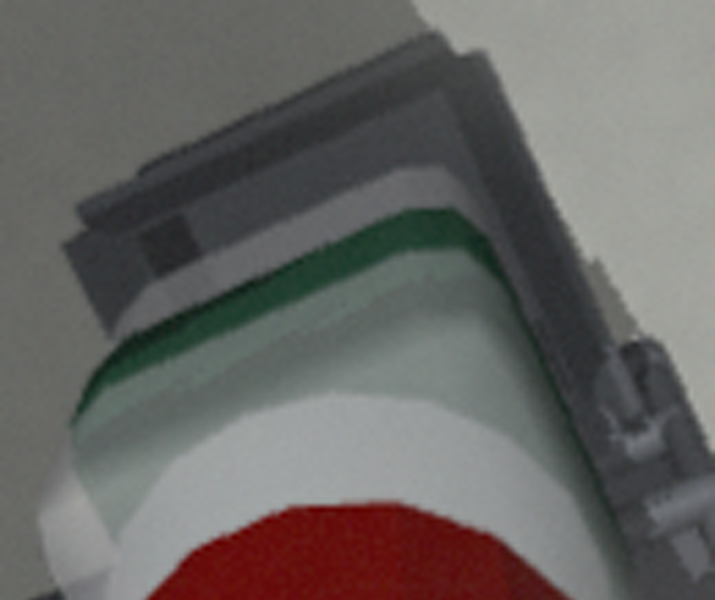

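```bash
python3 - <<'E'
from h import *
s=load('wrist5.png')
f=lambda q,z:ray(s,220+q[0]/5.5-.5,140+q[1]/5.5-.5,z)
def L(n,A,B,z):
    a,b=f(A,z),f(B,z); d=b-a; print(n,(np.arctan2(d[1],d[0])+.8)%(np.pi/2)-.8,a[:2].round(4),b[:2].round(4))
    n=np.array([-d[1],d[0]])/np.hypot(d[0],d[1]); return abs((np.array([.6515,.255])-a[:2])@n),abs((np.array([.6464,.26])-a[:2])@n)
print(L('nearlip',(80,210),(430,38),.067))
print(L('rightlip',(485,60),(600,300),.067))
print(L('bandnear lower',(120,345),(400,212),.155))
print(L('band near upper',(110,385),(420,245),.17))
print(L('band right',(500,255),(590,450),.16))
print(L('bottom near',(150,285),(395,172),.12))
E
```

```text
nearlip -0.09534187139458727 [0.6091 0.2259] [0.6154 0.2923]
(np.float64(0.039478057761635134), np.float64(0.033925232428205776))
rightlip -0.08278896453976281 [0.6234 0.2983] [0.6697 0.2944]
(np.float64(0.04081321149133911), np.float64(0.03625207830152069))
bandnear lower -0.09762143287841973 [0.6174 0.2425] [0.6212 0.2812]
(np.float64(0.032688219365810525), np.float64(0.02712516916893922))
band near upper -0.1142826144965794 [0.6183 0.2429] [0.6228 0.2826]
(np.float64(0.031639276379951765), np.float64(0.026002374404285673))
band right -0.10729077788069141 [0.631  0.2892] [0.6584 0.2862]
(np.float64(0.03180356106224117), np.float64(0.02737844551643629))
bottom near -0.1120285466303177 [0.6183 0.2416] [0.6227 0.2802]
(np.float64(0.031477490237810865), np.float64(0.025850488488940736))
```

```bash
python3 -m pendant '{"turn":[[-0.2,-0.2,0.2],[0,0,0],[0,0,0],[0,0,0]],"xyz":[[-6,-1,15],[0,0,15],[0,0,11],[0,0,0]],"fingers":[30,30,30,30]}' 50
python3 - <<'E'
from h import *
stat((.651,.256,.165),2.585)
E
```

```text
clock: 7.4
tcp_pos: [0.6517, 0.251, 0.1808]
eef_rot: [0.87, 3.018, -0.002]
wrist_force: [0.8, -0.0, -1.7]
opening: 0.0454
t 7.4 tcp [0.6517 0.251  0.1808] Y 2.58 tilt [-0.0003 -0.0016] lvl deg [-0.08  0.03 -0.  ] F [ 0.8 -0.  -1.7] M [0.01 0.   0.01] op 0.0454 q6 -0.81
  need xyz [ 3.2  3.9 15.8] turn [-0.08  0.03 -0.28]
```

```bash
python3 -m pendant '{"turn":[[0,0,-0.2],[0,0,0],[0,0,0]],"xyz":[[2,3,3],[1,1,2],[0,0,0]],"fingers":[30,30,30]}' 50
python3 - <<'E'
from h import *
stat((.651,.256,.165),2.585)
for n in('wrist','side','top'): s=snap(n,n+'6.png')
s=load('wrist6.png'); a=cv2.resize(s['pixels'][130:270,220:350,::-1],None,fx=4,fy=4,interpolation=cv2.INTER_CUBIC)
s=load('side6.png'); b=cv2.resize(s['pixels'][220:300,175:245,::-1],None,fx=5,fy=7,interpolation=cv2.INTER_CUBIC)[:, :270]
b=cv2.resize(cv2.resize(s['pixels'][225:300,180:250,::-1],None,fx=6,fy=6,interpolation=cv2.INTER_CUBIC)[:, :],None,fx=.65,fy=.65)
c=np.zeros((560,800,3),np.uint8); c[:,:520]=a[:,:520]; c[:b.shape[0],520:520+b.shape[1]]=b[:,:280]; cv2.imwrite('pics/z6.png',c)
E
```

```text
clock: 7.7
tcp_pos: [0.6511, 0.2562, 0.1747]
eef_rot: [-0.865, -3.019, 0.003]
wrist_force: [-0.0, -0.6, -3.2]
opening: 0.0454
t 7.7 tcp [0.6511 0.2562 0.1747] Y 2.5835 tilt [-0.0014 -0.0017] lvl deg [-0.12 -0.02 -0.  ] F [-0.  -0.6 -3.2] M [-0.03 -0.05  0.02] op 0.0454 q6 -0.806
  need xyz [-0.1 -0.2  9.7] turn [-0.12 -0.02 -0.09]
```

View pics/z6.png

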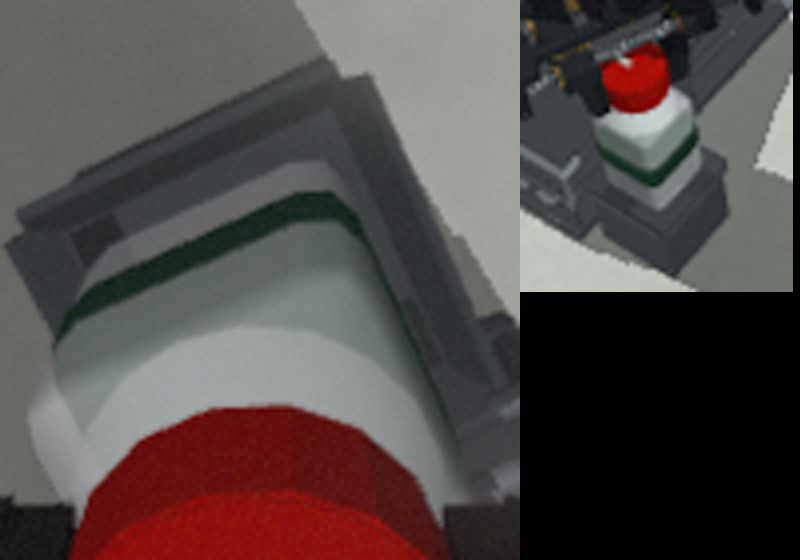

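```bash
python3 -m pendant '{"turn":[[0,0,0],[0,0,0],[0,0,0]],"xyz":[[0,0,8],[0,0,8],[0,0,2]],"fingers":[30,30,30]}' 50
python3 - <<'E'
from h import *
stat((.651,.256,.145),2.585)
E
```

```text
clock: 8.15
tcp_pos: [0.652, 0.2563, 0.1573]
eef_rot: [0.865, 3.018, -0.001]
wrist_force: [0.5, 0.1, -1.1]
opening: 0.0446
t 8.15 tcp [0.652  0.2563 0.1573] Y 2.5836 tilt [ 0.0018 -0.0011] lvl deg [ 0.    0.12 -0.  ] F [ 0.5  0.1 -1.1] M [ 0.   -0.04  0.02] op 0.0446 q6 -0.806
  need xyz [ 0.7 -0.8 12.3] turn [ 0.    0.12 -0.08]
```

```bash
python3 -m pendant '{"turn":[[0,0,0],[0,0,0],[0,0,0],[0,0,0]],"xyz":[[0.5,-0.5,8],[0,0,8],[0,0,8],[0,0,0]],"fingers":[30,30,30,30]}' 50
python3 - <<'E'
from h import *
stat((.6515,.256,.1085),2.585)
E
```

```text
clock: 8.55
tcp_pos: [0.6505, 0.2558, 0.1297]
eef_rot: [0.865, 3.02, -0.003]
wrist_force: [-0.8, -0.8, -1.6]
opening: 0.0452
t 8.55 tcp [0.6505 0.2558 0.1297] Y 2.5834 tilt [-0.0004 -0.0016] lvl deg [-0.09  0.03  0.  ] F [-0.8 -0.8 -1.6] M [-0.01 -0.    0.06] op 0.0452 q6 -0.806
  need xyz [-0.7  0.7 21.2] turn [-0.09  0.03 -0.09]
```

```bash
python3 -m pendant '{"turn":[[0,0,0],[0,0,0],[0,0,0],[0,0,0]],"xyz":[[0,0,8],[0,0,7],[0,0,3],[0,0,0]],"fingers":[30,30,30,30]}' 50
python3 - <<'E'
from h import *
stat((.6515,.256,.1085),2.585)
E
```

```text
clock: 8.95
tcp_pos: [0.6505, 0.2558, 0.1098]
eef_rot: [-0.865, -3.02, 0.003]
wrist_force: [0.9, -0.6, -1.6]
opening: 0.0453
t 8.95 tcp [0.6505 0.2558 0.1098] Y 2.5834 tilt [-0.0007 -0.0016] lvl deg [-0.1   0.02  0.  ] F [ 0.9 -0.6 -1.6] M [ 0.    0.07 -0.01] op 0.0453 q6 -0.806
  need xyz [-0.8  0.7  1.3] turn [-0.1   0.02 -0.09]
```

Still no contact with the floor, so I'll press down gently.

```bash
python3 -m pendant '{"turn":[[0,0,0],[0,0,0]],"xyz":[[0,0,1.5],[0,0,0]],"fingers":[30,30]}' 50
python3 -c "
from h import *
stat((.6515,.256,.1085),2.585)"
python3 -m pendant '{"turn":[[0,0,0],[0,0,0]],"xyz":[[0,0,1],[0,0,0]],"fingers":[30,30]}' 50
python3 -c "
from h import *
stat((.6515,.256,.1085),2.585)"
```

```text
clock: 9.15
tcp_pos: [0.6509, 0.2559, 0.1088]
eef_rot: [0.865, 3.019, -0.002]
wrist_force: [0.9, 0.9, -1.3]
opening: 0.0453
t 9.15 tcp [0.6509 0.2559 0.1088] Y 2.5834 tilt [ 0.0003 -0.0014] lvl deg [-0.06  0.06  0.  ] F [ 0.9  0.9 -1.3] M [ 0.03 -0.01 -0.03] op 0.0453 q6 -0.806
  need xyz [-0.4  0.4  0.3] turn [-0.06  0.06 -0.09]
clock: 9.35
tcp_pos: [0.6515, 0.2559, 0.1088]
eef_rot: [0.865, 3.018, -0.001]
wrist_force: [-0.7, -0.5, -1.7]
opening: 0.0451
t 9.35 tcp [0.6515 0.2559 0.1088] Y 2.5835 tilt [ 0.0019 -0.0012] lvl deg [-0.    0.13  0.  ] F [-0.7 -0.5 -1.7] M [-0.02  0.03  0.05] op 0.0451 q6 -0.806
  need xyz [0.  0.  0.3] turn [-0.    0.13 -0.09]
```

```bash
python3 -m pendant '{"turn":[[0,0,0],[0,0,0]],"xyz":[[0,0,2],[0,0,0]],"fingers":[30,30]}' 50
python3 -c "
from h import *
stat((.6515,.256,.1085),2.585)"
```

```text
clock: 9.55
tcp_pos: [0.6526, 0.2561, 0.1088]
eef_rot: [0.864, 3.016, 0.001]
wrist_force: [0.8, 0.4, -1.5]
opening: 0.0455
t 9.55 tcp [0.6526 0.2561 0.1088] Y 2.5835 tilt [ 0.0047 -0.0008] lvl deg [ 0.1   0.25 -0.  ] F [ 0.8  0.4 -1.5] M [-0.07  0.02 -0.04] op 0.0455 q6 -0.806
  need xyz [ 0.9 -0.6  0.3] turn [ 0.1   0.25 -0.09]
```

```bash
Q='
from h import *
st=env.get_state(); print(np.round(st["qpos"],4),np.round(st["joint_torque"],2),np.round(st["dq"],3)); stat((.6515,.256,.1085),2.585)'
python3 -c "$Q"
python3 -m pendant '{"turn":[[0,-0.2,0]],"xyz":[[0,0,2]],"fingers":[30]}' 50
python3 -c "$Q"
python3 -m pendant '{"turn":[[0,0,0]],"xyz":[[0,0,0]],"fingers":[30]}' 50
python3 -c "$Q"
```

```text
[ 0.2059  0.5747  1.3554 -0.0019  1.2071 -0.8061] [ 3.000e-02 -6.067e+01 -3.256e+01  3.000e-02  1.100e-01 -0.000e+00] [-0.001 -0.009 -0.002 -0.001  0.002 -0.001]
t 9.55 tcp [0.6526 0.2561 0.1088] Y 2.5835 tilt [ 0.0047 -0.0008] lvl deg [ 0.1   0.25 -0.  ] F [ 0.8  0.4 -1.5] M [-0.07  0.02 -0.04] op 0.0455 q6 -0.806
  need xyz [ 0.9 -0.6  0.3] turn [ 0.1   0.25 -0.09]
clock: 9.65
tcp_pos: [0.6534, 0.256, 0.1082]
eef_rot: [0.863, 3.01, 0.0]
wrist_force: [-3.2, -1.4, 10.1]
opening: 0.045
[ 0.2068  0.5744  1.3572 -0.0049  1.2009 -0.804 ] [ 4.600e-01 -5.336e+01 -2.911e+01  4.000e-01 -7.000e-01 -4.000e-02] [ 0.012 -0.007  0.021 -0.031 -0.06   0.021]
t 9.65 tcp [0.6534 0.256  0.1082] Y 2.5834 tilt [ 0.0098 -0.0026] lvl deg [0.17 0.56 0.  ] F [-3.2 -1.4 10.1] M [-0.23  0.41 -0.  ] op 0.045 q6 -0.804
  need xyz [ 1.6 -1.1 -0.3] turn [ 0.17  0.56 -0.09]
clock: 9.75
tcp_pos: [0.6537, 0.2561, 0.1087]
eef_rot: [0.862, 3.009, 0.001]
wrist_force: [-0.5, -0.3, -1.6]
opening: 0.0453
[ 0.207   0.5738  1.357  -0.0051  1.2008 -0.8039] [-6.000e-02 -6.040e+01 -3.245e+01 -1.000e-02  1.000e-02  2.000e-02] [-0.003 -0.002 -0.001  0.001 -0.006 -0.002]
t 9.75 tcp [0.6537 0.2561 0.1087] Y 2.5835 tilt [ 0.0108 -0.0026] lvl deg [0.2 0.6 0. ] F [-0.5 -0.3 -1.6] M [-0.02  0.05  0.  ] op 0.0453 q6 -0.804
  need xyz [ 1.8 -1.3  0.2] turn [ 0.2   0.6  -0.09]
```

```bash
python3 -m pendant '{"turn":[[0.2,0.6,0],[0,0,0]],"xyz":[[1.5,-1.0,0],[0,0,0]],"fingers":[30,30]}' 50
python3 -c "
from h import *
stat((.6515,.256,.1085),2.585)"
```

```text
clock: 9.95
tcp_pos: [0.6519, 0.2561, 0.1086]
eef_rot: [-0.865, -3.02, -0.0]
wrist_force: [-0.3, -0.3, 1.5]
opening: 0.045
t 9.95 tcp [0.6519 0.2561 0.1086] Y 2.5835 tilt [-0.0003  0.0003] lvl deg [ 0.01 -0.02  0.  ] F [-0.3 -0.3  1.5] M [-0.05  0.01  0.01] op 0.045 q6 -0.808
  need xyz [ 0.3 -0.3  0.1] turn [ 0.01 -0.02 -0.09]
```

Level, with a slight press on the floor. I'll unscrew in small steps and let the tool rise with the thread.

```bash
python3 -m pendant '{"turn":[[0,0,-5],[0,0,-6],[0,0,-6],[0,0,-6]],"xyz":[[0,0,0],[0,0,-0.2],[0,0,-0.3],[0,0,-0.3]],"fingers":[30,30,30,30]}' 50
python3 -c "
from h import *
stat((.6515,.256,.1085),2.585+1.9)"
```

```text
clock: 10.35
tcp_pos: [0.6521, 0.256, 0.1092]
eef_rot: [-0.226, -3.133, -0.001]
wrist_force: [-0.2, 0.7, 1.8]
opening: 0.0453
t 10.35 tcp [0.6521 0.256  0.1092] Y 2.9972 tilt [-0.0006  0.0007] lvl deg [ 0.04 -0.04  0.  ] F [-0.2  0.7  1.8] M [ 0.09  0.02 -0.14] op 0.0453 q6 -1.222
  need xyz [ 0.6 -0.1  0.7] turn [ 4.000e-02 -4.000e-02 -8.524e+01]
```

```bash
python3 -m pendant '{"turn":[[0,0,-6],[0,0,-6],[0,0,-6],[0,0,-6]],"xyz":[[0,0,-0.3],[0,0,-0.3],[0,0,-0.3],[0,0,-0.3]],"fingers":[30,30,30,30]}' 50
python3 -c "
from h import *
stat((.6515,.256,.1085),2.585+1.9)"
python3 -m pendant '{"turn":[[0,0,-6],[0,0,-6],[0,0,-6],[0,0,-6]],"xyz":[[0,0,-0.3],[0,0,-0.3],[0,0,-0.2],[0,0,0]],"fingers":[30,30,30,30]}' 50
python3 -c "
from h import *
stat((.6515,.256,.1085),2.585+1.9)"
```

```text
clock: 10.75
tcp_pos: [0.6521, 0.2565, 0.1101]
eef_rot: [0.456, -3.108, -0.003]
wrist_force: [-0.5, -0.2, 0.7]
opening: 0.0453
t 10.75 tcp [0.6521 0.2565 0.1101] Y -2.8501 tilt [-0.001  0.002] lvl deg [ 0.13 -0.02 -0.  ] F [-0.5 -0.2  0.7] M [ 0.12  0.01 -0.04] op 0.0453 q6 -1.658
  need xyz [ 0.7 -0.3  1.6] turn [ 1.3000e-01 -2.0000e-02 -4.2027e+02]
clock: 11.15
tcp_pos: [0.6521, 0.2567, 0.1101]
eef_rot: [1.118, -2.935, -0.004]
wrist_force: [-0.8, -0.1, 2.0]
opening: 0.0456
t 11.15 tcp [0.6521 0.2567 0.1101] Y -2.4136 tilt [-0.0016  0.0024] lvl deg [ 0.16  0.02 -0.  ] F [-0.8 -0.1  2. ] M [0.12 0.03 0.04] op 0.0456 q6 -2.095
  need xyz [ 0.9 -0.1  1.6] turn [ 1.6000e-01  2.0000e-02 -3.9526e+02]
```

```bash
python3 -m pendant '{"turn":[[0,0,-6],[0,0,-6],[0,0,-6],[0,0,-6],[0,0,-6],[0,0,-4]],"xyz":[[0,0,-0.2],[0,0,-0.2],[0,0,0],[0,0,0],[0,0,0],[0,0,0]],"fingers":[30,30,30,30,30,30]}' 50
python3 - <<'E'
from h import *
stat((.652,.256,.1115),2.585+1.9-2*np.pi)
snap('wrist','w7.png'); s=snap('side','s7.png')
cv2.imwrite('pics/z7.png',cv2.resize(s['pixels'][215:305,170:270,::-1],None,fx=6,fy=6,interpolation=cv2.INTER_CUBIC))
E
```

```text
clock: 11.75
tcp_pos: [0.6524, 0.2572, 0.1101]
eef_rot: [-1.96, 2.454, 0.006]
wrist_force: [0.1, 0.5, 1.5]
opening: 0.0452
t 11.75 tcp [0.6524 0.2572 0.1101] Y -1.7939 tilt [-0.0014  0.0036] lvl deg [ 0.13  0.18 -0.  ] F [0.1 0.5 1.5] M [ 0.13  0.1  -0.02] op 0.0452 q6 -2.715
  need xyz [ 1.2  0.2 -1.4] turn [0.13 0.18 0.25]
```

View pics/w7.png

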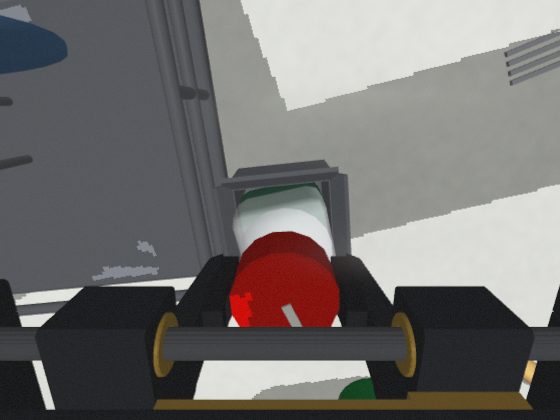

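View pics/z7.png

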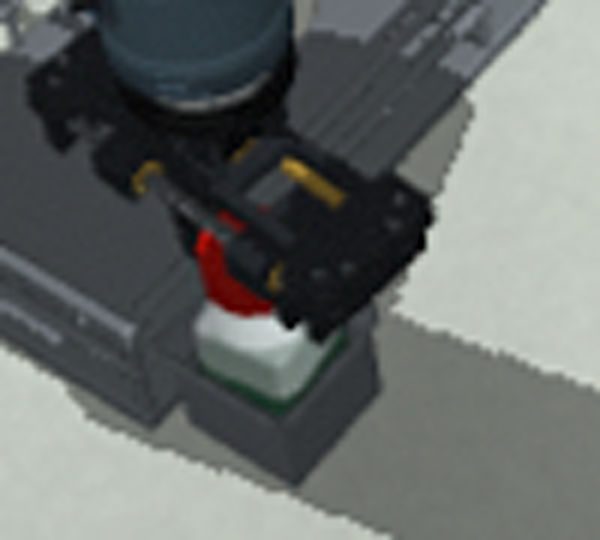

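```bash
python3 -m pendant '{"turn":[[0.1,0.2,0],[0,0,0],[0,0,0]],"xyz":[[0.6,0,-2],[0,0,-2],[0,0,0]],"fingers":[30,30,30]}' 50
python3 - <<'E'
from h import *
stat((.652,.256,.1115),2.585+1.9-2*np.pi)
E
python3 -m pendant '{"turn":[[0,0,0],[0,0,0],[0,0,0],[0,0,0]],"xyz":[[0,0,-4],[0,0,-4],[0,0,0],[0,0,0]],"fingers":[30,30,30,30]}' 50
python3 - <<'E'
from h import *
F=[]
stat((.652,.256,.1472),2.585+1.9-2*np.pi)
snap('wrist','w8.png'); s=snap('side','s8.png')
cv2.imwrite('pics/z8.png',cv2.resize(s['pixels'][215:305,170:270,::-1],None,fx=6,fy=6,interpolation=cv2.INTER_CUBIC))
stat()
E
```

```text
clock: 12.15
tcp_pos: [0.6519, 0.2564, 0.1136]
eef_rot: [1.949, -2.461, -0.001]
wrist_force: [0.2, 0.4, -0.2]
opening: 0.0455
t 12.15 tcp [0.6519 0.2564 0.1136] Y -1.8021 tilt [-0.0017 -0.0009] lvl deg [ 0.08 -0.07  0.  ] F [ 0.2  0.4 -0.2] M [0.07 0.04 0.03] op 0.0455 q6 -2.704
  need xyz [ 0.3 -0.2  2.1] turn [ 0.08 -0.07 -0.22]
clock: 12.55
tcp_pos: [0.6518, 0.2564, 0.1223]
eef_rot: [1.947, -2.463, -0.001]
wrist_force: [-0.2, 0.7, -1.3]
opening: 0.0452
t 12.55 tcp [0.6518 0.2564 0.1223] Y -1.8035 tilt [-0.0019 -0.0009] lvl deg [ 0.1  -0.08 -0.  ] F [-0.2  0.7 -1.3] M [0.11 0.06 0.01] op 0.0452 q6 -2.703
  need xyz [  0.3  -0.3 -24.9] turn [ 0.1  -0.08 -0.3 ]
t 12.65 tcp [0.6518 0.2563 0.1222] Y -1.8034 tilt [-0.002  -0.0009] lvl deg [ 0.1  -0.08  0.  ] F [-0.4 -0.  -0.3] M [ 0.11  0.04 -0.03] op 0.0453 q6 -2.703
```

View pics/z8.png

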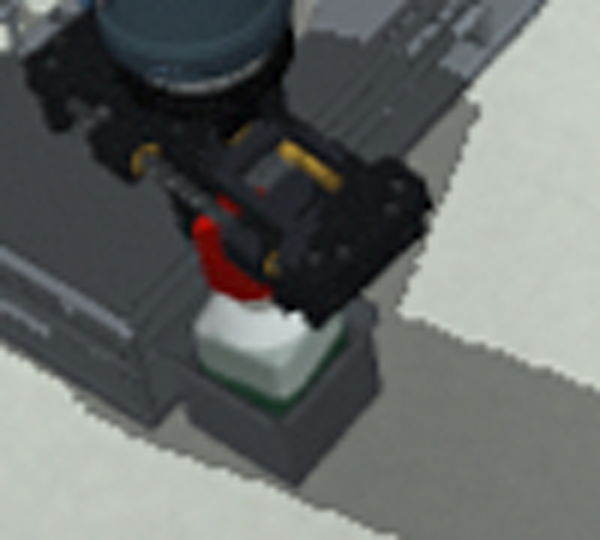

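View pics/w8.png

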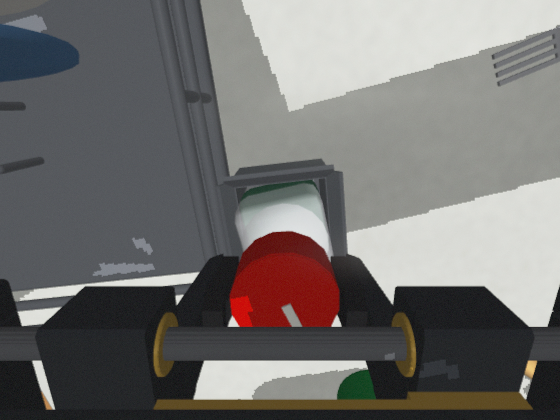

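```bash
python3 -m pendant '{"turn":[[0,0,0],[0.1,-0.1,0],[0,0,0],[0,0,0],[0,0,0]],"xyz":[[0,0,-6],[0.3,-0.3,-8],[0,0,-8],[0,0,-2],[0,0,0]],"fingers":[30,30,30,30,30]}' 50
python3 - <<'E'
from h import *
stat((.652,.256,.1465),2.585+1.9-2*np.pi)
snap('wrist','w9.png'); s=snap('side','s9.png')
cv2.imwrite('pics/z9.png',cv2.resize(s['pixels'][215:305,170:270,::-1],None,fx=6,fy=6,interpolation=cv2.INTER_CUBIC))
s=load('w9.png')
cv2.imwrite('pics/z9w.png',cv2.resize(s['pixels'][150:340,220:355,::-1],None,fx=4,fy=3.15,interpolation=cv2.INTER_CUBIC) if 0 else cv2.resize(s['pixels'][165:330,215:355,::-1],None,fx=3.6,fy=3.6,interpolation=cv2.INTER_CUBIC))
E
```

```text
clock: 13.15
tcp_pos: [0.6523, 0.256, 0.1488]
eef_rot: [-1.948, 2.463, -0.0]
wrist_force: [-1.0, -0.4, -0.8]
opening: 0.0453
t 13.15 tcp [0.6523 0.256  0.1488] Y -1.8035 tilt [0.001  0.0006] lvl deg [-0.05  0.05  0.  ] F [-1.  -0.4 -0.8] M [ 0.1   0.05 -0.  ] op 0.0453 q6 -2.704
  need xyz [0.1 0.3 2.3] turn [-0.05  0.05 -0.3 ]
```

View pics/z9.png

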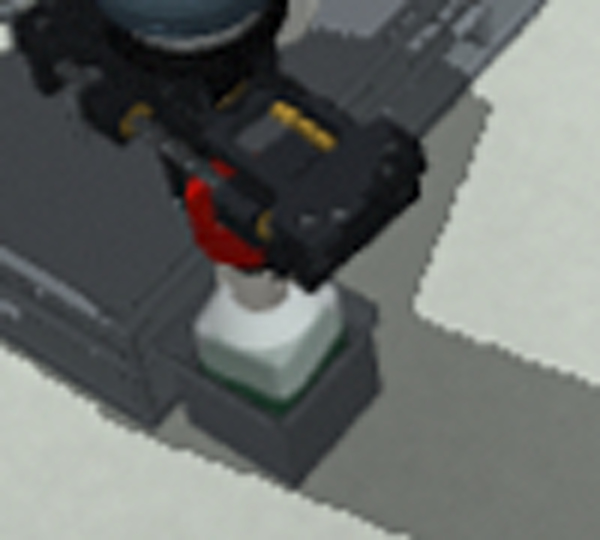

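View pics/z9w.png

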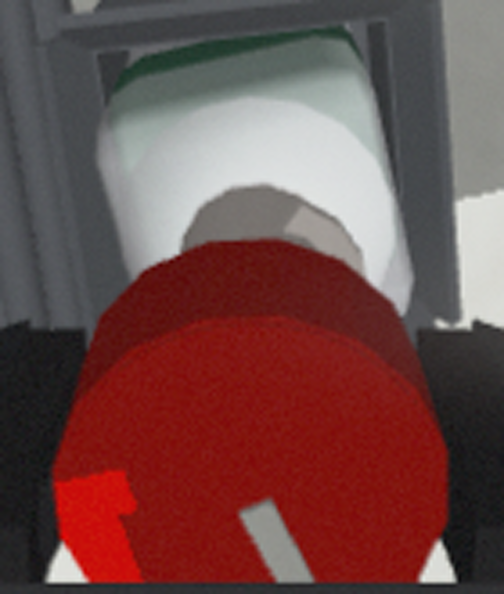

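```bash
python3 - <<'E'
from h import *
for f in ('wrist5.png','w7.png','w8.png','w9.png'):
    p=load(f)['pixels'].astype(int); m=(p[...,0]>60)&(p[...,1]<40)&(p[...,2]<40); v,u=np.nonzero(m); k=(v>200)
    print(f,v[k].min(),u[(v>270)&(v<290)].min(),u[(v>270)&(v<290)].max(),[np.nonzero(m[:,c])[0].min() for c in (265,275,285,295,305)])
def ov(f,c,b,zr,by,fn,u0,v0,u1,v1,k):
    s=load(f); im=cv2.resize(s['pixels'][v0:v1,u0:u1,::-1],None,fx=k,fy=k,interpolation=cv2.INTER_CUBIC)
    def ln(P,col): cv2.polylines(im,[((np.array([proj(s,p) for p in P])-[u0,v0]+.5)*k).round().astype(int)],True,col,1)
    C=lambda x,y,r,z:[(x+r*np.cos(a),y+r*np.sin(a),z) for a in np.linspace(0,6.28,50)]
    ln(C(*c,.023,zr),(0,255,0)); ln(C(*c,.023,zr+.024),(255,255,0))
    ln(C(*b,.0135,.102),(0,0,255)); ln(C(*b,.0135,.128),(0,128,255))
    q=[(b[0]+.027*(np.cos(by)*i-np.sin(by)*j),b[1]+.027*(np.sin(by)*i+np.cos(by)*j),.092) for i,j in((-1,-1),(1,-1),(1,1),(-1,1))]; ln(q,(255,0,255))
    cv2.imwrite('pics/'+fn,im)
ov('w9.png',(.6523,.256),(.652,.256),.1488+.0023,-.05,'o9w.png',215,165,355,330,3.6)
ov('s9.png',(.6523,.256),(.652,.256),.1488+.0023,-.05,'o9s.png',180,225,250,300,8)
E
```

```text
wrist5.png 232 231 338 [np.int64(236), np.int64(233), np.int64(232), np.int64(233), np.int64(236)]
w7.png 232 231 338 [np.int64(236), np.int64(233), np.int64(232), np.int64(233), np.int64(237)]
w8.png 232 231 338 [np.int64(236), np.int64(233), np.int64(232), np.int64(233), np.int64(236)]
w9.png 232 231 338 [np.int64(236), np.int64(232), np.int64(232), np.int64(233), np.int64(236)]
```

View pics/o9w.png

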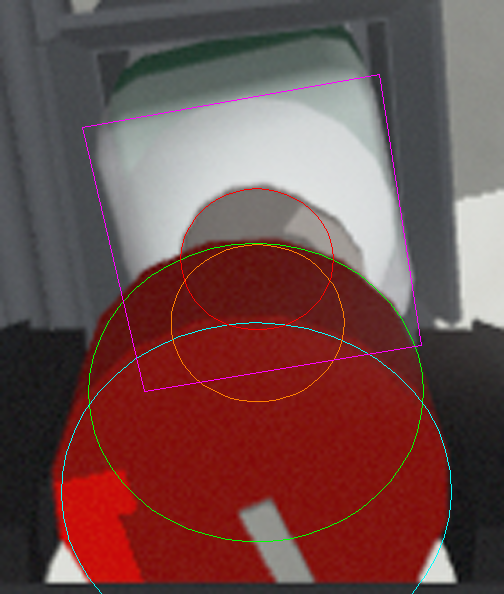

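View pics/o9s.png

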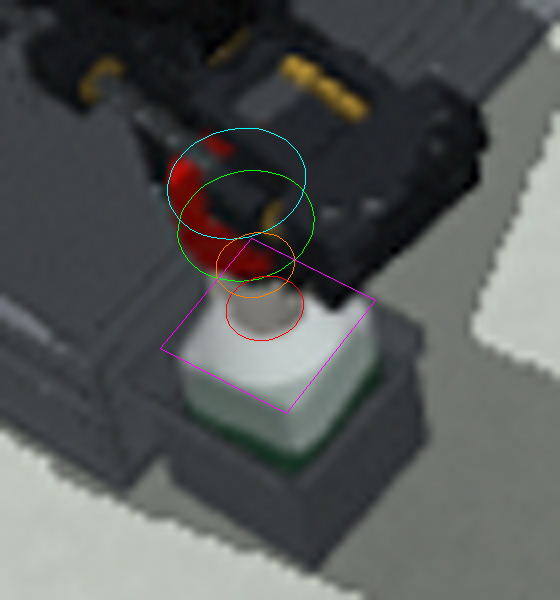

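```bash
python3 - <<'E'
from h import *
s=load('w9.png'); a=s['pixels'][200:250,255:330,::-1]
a=cv2.resize(a,None,fx=10,fy=10,interpolation=cv2.INTER_NEAREST); cv2.imwrite('pics/zz.png',np.clip(a.astype(float)*1.0,0,255).astype(np.uint8))
s=load('s9.png'); a=s['pixels'][245:285,190:240,::-1]
cv2.imwrite('pics/zs.png',cv2.resize(a,None,fx=12,fy=12,interpolation=cv2.INTER_NEAREST))
E
```

```text
(no output)
```

View pics/zz.png

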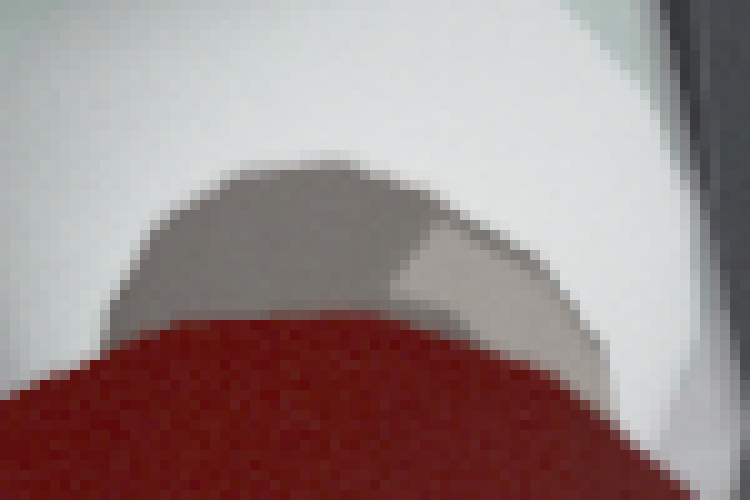

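View pics/zs.png

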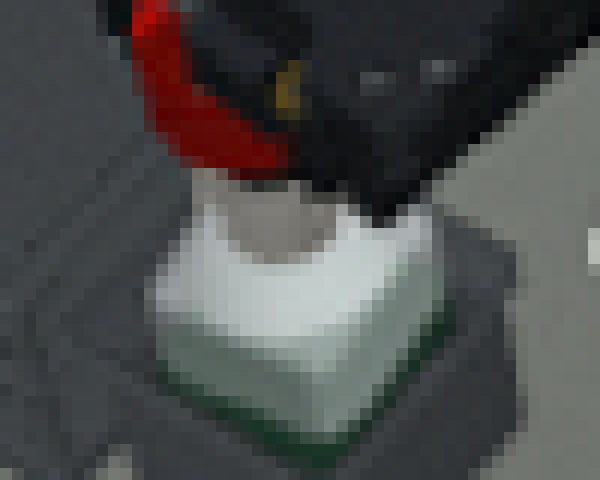

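```bash
python3 -m pendant '{"turn":[[0,0,0],[0,0,0],[0,0,0]],"xyz":[[0,0.5,1.6],[0,0,0],[0,0,0]],"fingers":[30,30,30]}' 50
python3 - <<'E'
from h import *
stat((.652,.256,.1472))
for n in ('side','top'): snap(n,n+'10.png')
E
```

```text
clock: 13.55
tcp_pos: [0.651, 0.256, 0.1456]
eef_rot: [1.948, -2.464, -0.001]
wrist_force: [0.2, 0.3, -0.6]
opening: 0.0454
t 13.55 tcp [0.651  0.256  0.1456] Y -1.8035 tilt [-0.0011  0.0002] lvl deg [ 0.06 -0.   -0.  ] F [ 0.2  0.3 -0.6] M [ 0.09  0.08 -0.07] op 0.0454 q6 -2.704
  need xyz [-0.2 -0.9 -1.6] turn [ 0.06 -0.   -0.  ]
```

View pics/side10.png

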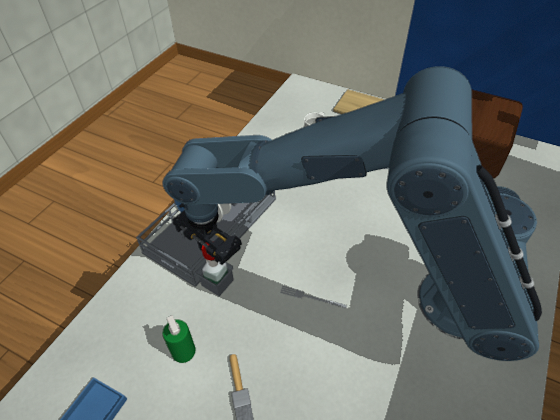

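View pics/top10.png

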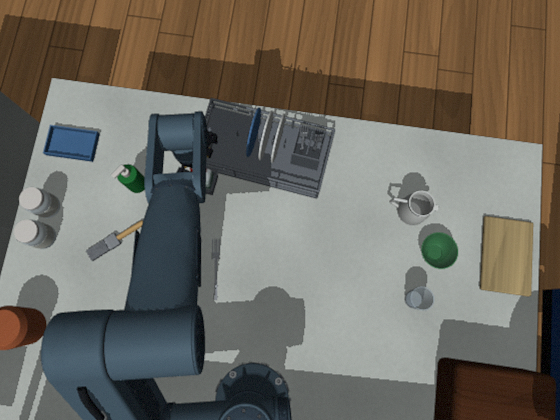

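```bash
python3 -m pendant '{"turn":[[0,0,0],[0,0,0],[0,0,0]],"xyz":[[0,-0.6,-1.4],[0,0,0],[0,0,0]],"fingers":[30,30,30]}' 50
python3 - <<'E'
from h import *
stat((.652,.256,.1472))
E
```

```text
clock: 13.95
tcp_pos: [0.6516, 0.2558, 0.1469]
eef_rot: [1.948, -2.463, -0.002]
wrist_force: [0.9, -0.9, -1.8]
opening: 0.045
t 13.95 tcp [0.6516 0.2558 0.1469] Y -1.8034 tilt [-0.0014  0.0001] lvl deg [ 0.08 -0.01 -0.  ] F [ 0.9 -0.9 -1.8] M [ 0.1   0.06 -0.02] op 0.045 q6 -2.704
  need xyz [-0.3 -0.3 -0.3] turn [ 0.08 -0.01 -0.  ]
```

```bash
python3 - <<'E'
from h import *
s=snap('side','s11.png'); a=load('s7.png')
for x in (a,s):
    p=x['pixels'][265:290,195:240].astype(int); m=(p[...,1]>p[...,0]+18)&(p[...,1]<110); v,u=np.nonzero(m); print(u.mean()+195,v.mean()+265,m.sum())
stat(); print(env.sign_off())
E
```

```text
214.4375 279.3125 32
213.68965517241378 279.41379310344826 29
t 14.0 tcp [0.6517 0.2558 0.147 ] Y -1.8036 tilt [-0.0013  0.0001] lvl deg [ 0.07 -0.01 -0.  ] F [-0.2 -0.7 -0.5] M [ 0.11  0.03 -0.01] op 0.0453 q6 -2.704
the job is handed in; nothing more can be done
None
```

I carried the bottle by its cap into the square holder and pressed it down until it touched the floor. I then turned the cap about 1.9 rad anticlockwise and lifted it off. I handed in at 14.0 s with the cap still held.

- **Bottle seated:** contact with the floor came at TCP height 0.1087 m, where a fully seated bottle should put it. In the side view the green band sat at the same height before and after the cap came off, so the bottle did not lift.
- **Cap free:** the wrist force dropped to about the cap's own weight, and the neck is visible below the cap. The cap's outline in the wrist picture stayed within a pixel of where it was, so it did not slip in the jaws.
- **Final pose:** the gap between rim and mouth works out at about 14.8 mm, the tilt is about 0.1°, and the cap is centred over the mouth to about 1 mm.
- **Bystanders:** everything I could see in the last side and top pictures looks undisturbed. The arm hides part of the top view, including part of the fork.

**Checks that disagreed:**
- While unscrewing, the tool rose only about 1.5 mm instead of the 3 mm expected.
- One wrist-view reading of the neck put its centre about 3 mm off. It looked too wide to be the bare neck, so I put it down to a thread ridge or shadow; the side view and the bottle's body did not show that offset.

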